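Close up two pleated filter housings

TASK

Put the two filters on the bench back together. Each base gets the pleated element of its own size, pushed down over its centre tube, and only then the bell cover of the same size, lowered over the element until its rim sits fully home on the base flange. Set the parts down rather than dropping them, and leave both covers level and let go, ready for their clamp bands.

Things in the scene. Friction and masses are not known exactly. Their poses are not given: they have to be found in the camera images.
- large_base: Larger filter base, fixed: grey foot 88 mm square, round grey flange dia 92 with its face 30 mm above the bench, on it a bare-metal spigot dia 68, top at 42 mm (edge tapers in 4 mm), on that a centre tube dia 24 up to 70 mm (last 8 mm tapers to dia 12). Low side ports along +-y, to 64 mm from the axis, below 27 mm. Origin: on the vertical axis at bench height; z up.
- small_base: Smaller filter base, fixed, same form and heights: foot 72 mm square, flange dia 76 with its face at 30 mm, spigot dia 50 with its top at 42 mm (edge tapers in 4 mm), centre tube dia 16 up to 70 mm (last 8 mm tapers to dia 4), side ports to 56 mm from the axis. Origin: on the vertical axis at bench height; z up.
- large_element: Larger filter element: upright off-white fluted cylinder with grey end caps, rigid, dia 57 mm, 60 mm high, about 90 g; closed on top, below a bore dia 30, 36 mm deep, that goes over the large base's tube; its underside then rests on the spigot's top. Grip across its sides from above. Origin: centre of its underside; z up its axis.
- small_element: Smaller filter element, same form and weight: dia 41 mm, 50 mm high, closed on top, below a bore dia 22, 32 mm deep, that goes over the small base's tube; its underside then rests on the spigot's top. Origin: centre of its underside; z up its axis.
- large_bell: Larger bell cover: grey pot, mouth down, dia 79 mm (rim bead 85), crown 80 mm high, on it a bare-metal hexagonal boss to grip, 30 mm across flats, 24 mm high (top at 104); two flats face +-y. Inside dia 72, 76 mm deep; about 300 g. Its rim rests on the large base's flange, around spigot and element. Origin: centre of the mouth at the rim; z up its axis.
- small_bell: Smaller bell cover, same form and weight: dia 61 mm (rim bead 67), crown 70 mm high, hexagonal boss 24 mm across flats, 24 mm high (top at 94); two flats face +-y. Inside dia 54, 66 mm deep. Its rim rests on the small base's flange, around spigot and element. Origin: centre of the mouth at the rim; z up its axis.
There are look-alikes about, which are no part of the job. Leave any pink look-alike of the small_bell alone.

How it is judged:
By the outcome, as a careful person would: the job done as asked, in the order asked, and still so for the second after the job is handed in, with the robot touching nothing.
It also fails if it takes over 109 s, if anything falls off the work surface, if the arm or the gripper's body presses on something with over 40 N, if the wrist force passes 120 N, or if a joint passes its speed limit or range.

ROBOT

A 6-joint arm with a two-finger parallel gripper is mounted at the origin on the work surface; the furniture and walls round the work are solid. World frame = base frame: x ahead of the robot, y to its left, z up, the work surface at z = 0. Lengths are in m, angles in degrees, forces in N, time in s.
With the tool pointing down it reaches from about 0.325 to 0.85 m from the base axis. Payload 15.5 kg.
Tool frame: the origin (TCP) lies midway between the tips of the shut fingers; the grasp point (between the pads) lies 19 mm behind it; z points along the fingers, y is the line along which they close (so a half turn about z gives the same grasp; the last joint's range is limited). The gripper opens to 91 mm and grips with 3 to 60 N. Pads are 32 mm wide; open, the fingers measure 118 mm over their backs; the gripper's body (76 mm by 178 mm) begins 60 mm behind the grasp point.
Start: joints at [-71.19, 28.281, 77.091, -0, 74.628, -5.472], TCP at [0.257, -0.57, 0.214] pointing down, gripper open.
Joint ranges: [-166.48, 166.48], [-47.26, 123.95], [12.59, 153.08], [-70.14, 250.14], [6.76, 159.57], [-176.63, 176.63]. Speed limits (degrees/s): [108.29, 108.29, 147.25, 172.46, 172.46, 172.46].

INTERFACE

Orientations are given as a 3x3 rotation matrix whose columns are the frame's x, y, z axes.
In Python, from bench import ctrl gives the robot as it stands. The module is installed in compiled form; this text tells all that it offers. Calls block until the motion is done:
- ctrl.goto(position, orientation): joint-space move of the TCP to a pose.
- ctrl.move_l(position, vel=0.15, ori=None, contact_N=None): straight line of the TCP; ori=None keeps the orientation; vel is the mean speed in m/s. With contact_N (N) it stops when the force on the tool has changed by that much, and returns True; else False.
- ctrl.movej(angles): joint-space move.
- ctrl.command_gripper(opening): opening from 0.0 (shut) to 1.0 (fully open); the grip force is fixed at half the most; returns when the fingers have stopped.
- ctrl.sleep(seconds).
- ctrl.ik(position, orientation): joint angles nearest the present ones, or None.
- ctrl.read_camera(name): name is "side" or "top"; returns the picture (384x512x3 uint8, blue, green, red); there is no depth.
- ctrl.camera_params(name): a dict with "fx", "fy", "cx", "cy" (pixels), "D" ([k1, k2, p1, p2, k3] as OpenCV has them; the pictures are not rectified), "pose" (4x4, takes a point from camera to world coordinates). Camera axes: x right, y up, looking along -z (the intrinsics and any distortion apply to the point x, -y, -z); pixel columns grow to the right and rows downward; lengths in m; the calibration is good to about 2 mm. A picture is of the moment at which its call begins. camera_params takes no time and is no camera call.
A pose or a line that the arm cannot do raises ctrl.MotionError and nothing moves.
- ctrl.sign_off(): hands the job in; it is judged then, once.
Readings, each from a call of its own:
- ctrl.current_t(): time.
- ctrl.current_q(): joint angles.
- ctrl.current_dq(): joint speeds.
- ctrl.current_effort(): joint torques, N m.
- ctrl.current_tool_pos(): TCP position.
- ctrl.current_eef_rot(): TCP orientation.
- ctrl.current_contact_force(): force on the tool from outside, world axes, zero at the start.
- ctrl.current_wrist_torque(): the same for the moment, N m.
- ctrl.current_grip_width(): opening from 0.0 (shut) to 1.0 (fully open).
- ctrl.current_grasp_force(): force on a finger pad.
Only numpy, scipy, OpenCV 4.12 (cv2) and the standard library are available. Lean on these libraries where they do the work, as an engineer would, in place of code of your own. Each camera call takes 0.05 s, during which the arm holds its last target. There are 200 camera calls.

## Working session

There is one attempt and no reset: what is moved stays moved. The work goes in short steps, each a Python script; the robot and the scene stay as the last script left them, time stands still between calls to the robot, and variables do not carry over. Pictures are saved under pics/ and viewed, at most 14 in all, crops included, and the job is handed in when it is done.

```bash
mkdir -p pics; python3 - <<'E'
from bench import ctrl
import cv2,numpy as np
np.set_printoptions(precision=4,suppress=True)
for n in("top","side"):
    im=ctrl.read_camera(n);cv2.imwrite(f"pics/{n}0.png",cv2.resize(im,(800,600),interpolation=cv2.INTER_CUBIC));cv2.imwrite(f"pics/raw_{n}0.png",im)
    print(n,ctrl.camera_params(n))
print(ctrl.current_t(),ctrl.current_eef_rot())
E
```

```text
top {'fx': 453.81797293401695, 'fy': 453.81797293401695, 'cx': 251.9532586512478, 'cy': 189.11727319298066, 'D': array([-0.1831,  0.    ,  0.    ,  0.    ,  0.    ]), 'pose': array([[ 0.0252,  0.9824, -0.185 ,  0.3122],
       [-0.9996,  0.0275,  0.0098,  0.1035],
       [ 0.0147,  0.1847,  0.9827,  0.9765],
       [ 0.    ,  0.    ,  0.    ,  1.    ]])}
side {'fx': 354.8583927099601, 'fy': 354.8583927099601, 'cx': 259.047597446902, 'cy': 196.4858871876655, 'D': array([-0.1117,  0.    ,  0.    ,  0.    ,  0.    ]), 'pose': array([[ 0.9811,  0.1522, -0.1194,  0.3724],
       [-0.1926,  0.7134, -0.6737, -0.5093],
       [-0.0174,  0.684 ,  0.7293,  0.7064],
       [ 0.    ,  0.    ,  0.    ,  1.    ]])}
0.1 [[ 0.9115  0.4113 -0.0004]
 [ 0.4113 -0.9115  0.0011]
 [ 0.0001 -0.0011 -1.    ]]
```

View pics/top0.png

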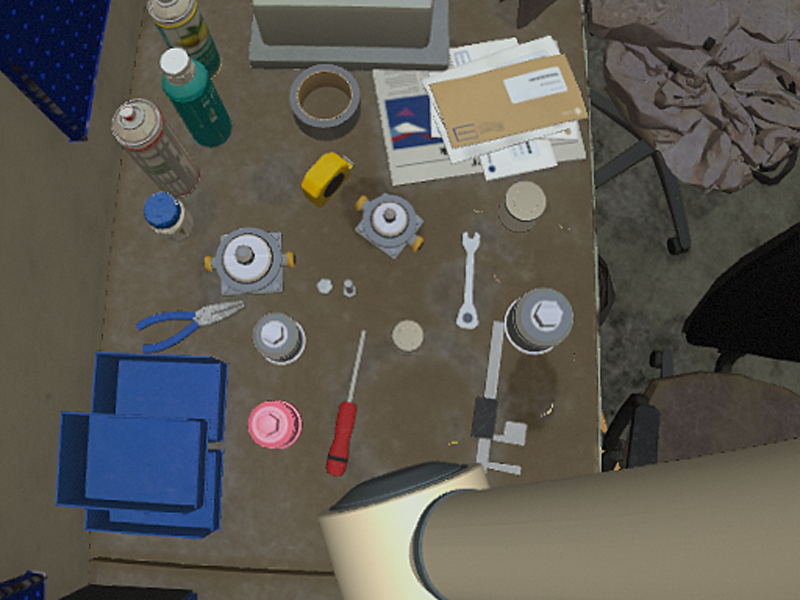

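View pics/side0.png

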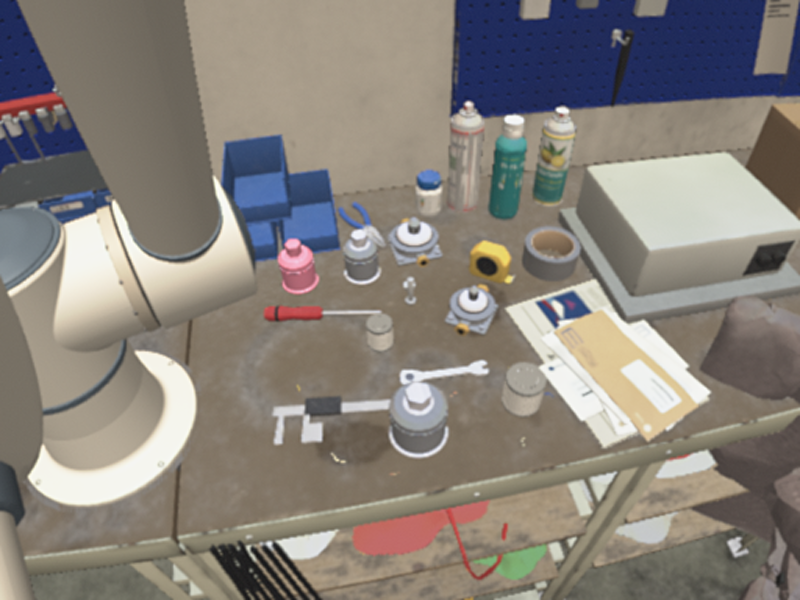

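```bash
cat > h.py <<'E'
import cv2,numpy as np
np.set_printoptions(precision=4,suppress=True)
from bench import ctrl
P={n:ctrl.camera_params(n) for n in("top","side")}
F=np.diag([1.,-1,-1])
def K(p): return np.array([[p["fx"],0,p["cx"]],[0,p["fy"],p["cy"]],[0,0,1]])
def proj(n,X):
    p=P[n];T=p["pose"];R=F@T[:3,:3].T
    return cv2.projectPoints(np.asarray(X,float).reshape(-1,1,3),cv2.Rodrigues(R)[0],-R@T[:3,3],K(p),p["D"])[0].reshape(-1,2)
def unproj(n,uv,z):
    p=P[n];T=p["pose"]
    a=cv2.undistortPoints(np.array(uv,float).reshape(1,1,2),K(p),p["D"]).ravel()
    d=T[:3,:3]@F@np.array([a[0],a[1],1]);o=T[:3,3]
    return (o+d*(z-o[2])/d[2])[:2]
# circles (dia,z) for each part, standing on bench
G={"LB":[(92,30),(68,42),(12,70)],"SB":[(76,30),(50,42),(4,70)],"LE":[(57,0),(57,60)],"SE":[(41,0),(41,50)],
"LC":[(85,0),(79,80)],"SC":[(67,0),(61,70)]}
HX={"LC":(30,104),"SC":(24,94)}
def circ(d,z,xy):
    a=np.linspace(0,2*np.pi,73);return np.c_[xy[0]+d/2e3*np.cos(a),xy[1]+d/2e3*np.sin(a),np.full(73,z/1e3)]
def hexa(k,xy,yaw):
    af,z=HX[k];a=np.radians(yaw+np.arange(7)*60);r=af/2e3/np.cos(np.pi/6)
    return np.c_[xy[0]+r*np.cos(a),xy[1]+r*np.sin(a),np.full(7,z/1e3)]
def montage(n,img,est,out,yaw={},draw=True,z0={}):
    tiles=[]
    for k,xy in est.items():
        c=proj(n,[[*xy,.04]])[0].round().astype(int);s=6;w,h=22,25
        x0,y0=c[0]-w,c[1]-h
        t=cv2.resize(img[y0:y0+2*h,x0:x0+2*w],None,fx=s,fy=s,interpolation=cv2.INTER_CUBIC)
        if draw:
            L=[(circ(d,z+z0.get(k,0),xy),(0,255,0)) for d,z in G[k]]
            if k in yaw: L.append((hexa(k,xy,yaw[k]),(0,0,255)))
            for X,col in L:
                q=((proj(n,X)-[x0,y0]+.5)*s-.5).round().astype(np.int32)
                cv2.polylines(t,[q],False,col,1)
        cv2.putText(t,f"{k} {x0},{y0}",(3,12),0,.4,(0,255,255),1)
        tiles.append(t)
    m=np.vstack([np.hstack(tiles[:3]),np.hstack(tiles[3:])]);cv2.imwrite(out,m)
E
python3 - <<'E'
from h import *
px={"LB":((244,254),(414,226),70),"SB":((390,214),(473,293),70),"LE":((526,201),(524,378),60),"SE":((407,335),(379,323),50),"LC":((548,313),(419,389),104),"SC":((274,331),(360,236),94)}
est={}
for k,(a,b,z) in px.items():
    f=lambda u:(np.array(u)+.5)/1.5625-.5
    A,B=unproj("top",f(a),z/1e3),unproj("side",f(b),z/1e3);est[k]=A;print(k,A,B,A-B)
for n in P: montage(n,cv2.imread(f"pics/raw_{n}0.png"),est,f"pics/m_{n}1.png",{"LC":0,"SC":0})
E
```

```text
LB [0.5335 0.2943] [0.5318 0.2753] [0.0017 0.019 ]
SB [0.5936 0.1026] [0.5897 0.0868] [0.0039 0.0158]
LE [ 0.6215 -0.0827] [ 0.6179 -0.0837] [0.0036 0.001 ]
SE [0.4345 0.0758] [0.4329 0.0723] [0.0016 0.0035]
LC [ 0.4598 -0.1   ] [ 0.4606 -0.1007] [-0.0008  0.0007]
SC [0.429  0.2446] [0.4289 0.2388] [0.0001 0.0058]
```

View pics/m_top1.png

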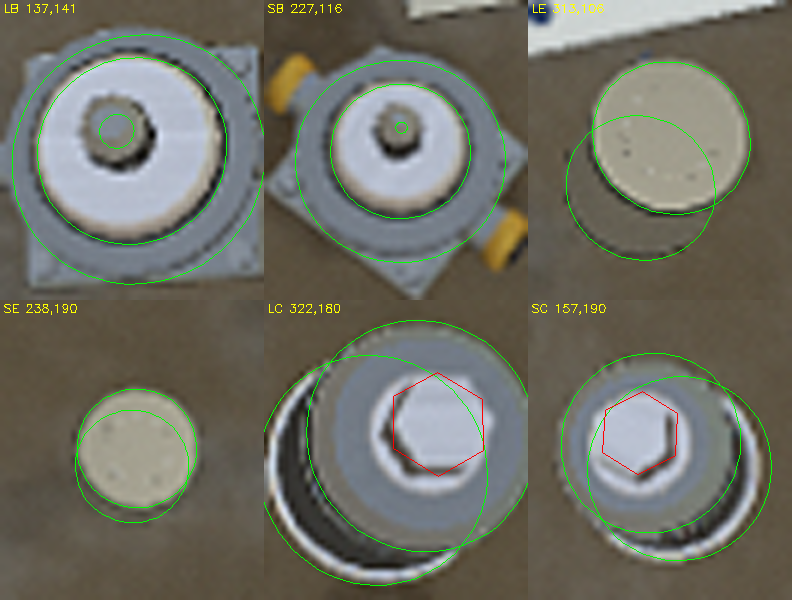

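View pics/m_side1.png

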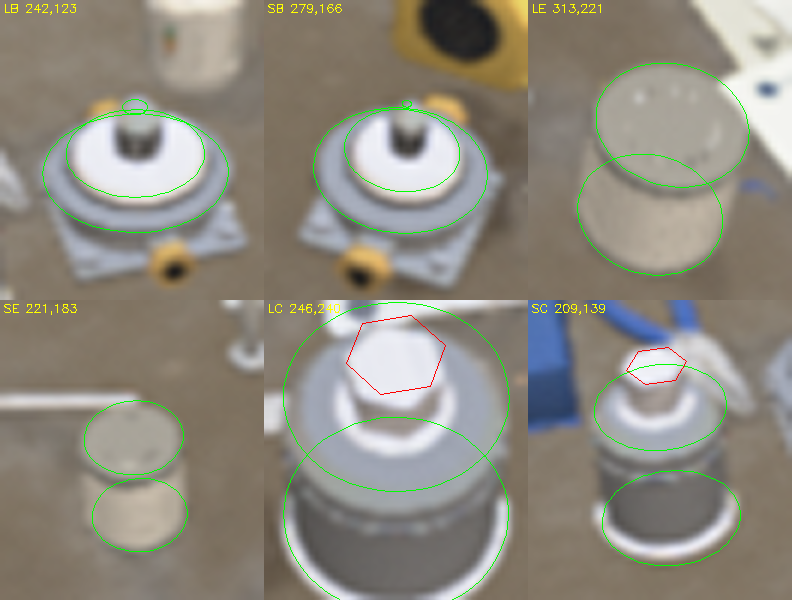

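```bash
cat > fit.py <<'E'
from h import *
from scipy.optimize import minimize
from scipy.ndimage import map_coordinates
def grads(img):
    g=cv2.GaussianBlur(img,(0,0),.8).astype(np.float32)
    return [(cv2.Sobel(g[...,c],cv2.CV_32F,1,0)/8,cv2.Sobel(g[...,c],cv2.CV_32F,0,1)/8) for c in range(3)]
def score(n,gr,X):
    X=np.concatenate([np.linspace(a,b,5)[:-1] for a,b in zip(X[:-1],X[1:])])
    q=proj(n,X);t=np.roll(q,-1,0)-np.roll(q,1,0);nn=np.c_[t[:,1],-t[:,0]]/np.linalg.norm(t,axis=1)[:,None]
    v=[nn[:,0]*map_coordinates(gx,q.T[::-1],order=1)+nn[:,1]*map_coordinates(gy,q.T[::-1],order=1) for gx,gy in gr]
    return np.minimum(np.max(np.abs(v),0),25).mean()
FIT={"LB":[(92,30),(68,38)],"SB":[(76,30),(50,38)],"LE":[(57,60)],"SE":[(41,50)],"LC":[(85,2)],"SC":[(67,2)]}
def fit(n,gr,k,xy,r=.008,feats=None,hx=True):
    f=feats or FIT[k]
    def J(p):
        s=sum(score(n,gr,circ(d,z,p[:2])) for d,z in f)
        if len(p)>2: s+=1.5*score(n,gr,hexa(k,p[:2],p[2]))
        return -s
    ys=range(0,60,5) if hx and k in HX else [None]
    best=min(((J([xy[0]+a,xy[1]+b]+([] if y is None else [y])),a,b,y) for a in np.arange(-r,r+1e-4,.002) for b in np.arange(-r,r+1e-4,.002) for y in ys),key=lambda t:t[0])
    p0=[xy[0]+best[1],xy[1]+best[2]]+([] if best[3] is None else [best[3]])
    S=np.vstack([p0]+[np.add(p0,d) for d in np.diag([.002,.002,4][:len(p0)])])
    m=minimize(J,p0,method="Nelder-Mead",options=dict(initial_simplex=S,xatol=1e-5,fatol=1e-4))
    return m.x,-m.fun
E
python3 - <<'E'
from fit import *
e0=dict(LB=(.531,.294),SB=(.593,.101),LE=(.6215,-.0827),SE=(.4345,.0758),LC=(.4598,-.1),SC=(.429,.2446))
est={n:{} for n in P};yaw={n:{} for n in P}
for n in P:
    im=cv2.imread(f"pics/raw_{n}0.png");gr=grads(im)
    for k,xy in e0.items():
        x,s=fit(n,gr,k,xy);est[n][k]=x[:2]
        if len(x)>2:yaw[n][k]=x[2]
        print(n,k,x,round(s,1), (x[:2]-est["top"][k])*1e3)
    montage(n,im,est[n],f"pics/m_{n}2.png",yaw[n])
a=cv2.imread("pics/m_top2.png");b=cv2.imread("pics/m_side2.png")
cv2.imwrite("pics/m2.png",np.vstack([a,b])[:, :])
E
```

```text
top LB [0.5367 0.297 ] 35.4 [0. 0.]
top SB [0.5971 0.1033] 35.8 [0. 0.]
top LE [ 0.6224 -0.0819] 24.5 [0. 0.]
top SE [0.4349 0.0753] 25.0 [0. 0.]
top LC [ 0.4609 -0.1027 34.1466] 50.2 [0. 0.]
top SC [0.4289 0.2485 9.6952] 47.1 [0. 0.]
side LB [0.5358 0.2978] 42.9 [-0.863   0.7483]
side SB [0.597 0.104] 45.0 [-0.0964  0.686 ]
side LE [ 0.6215 -0.0827] 13.9 [-0.9431 -0.7109]
side SE [0.4329 0.0749] 13.0 [-1.9743 -0.409 ]
side LC [ 0.4589 -0.1056 35.5232] 47.5 [-2.0519 -2.9545]
side SC [ 0.4255  0.2453 13.1588] 49.3 [-3.4507 -3.2468]
```

View pics/m_top2.png

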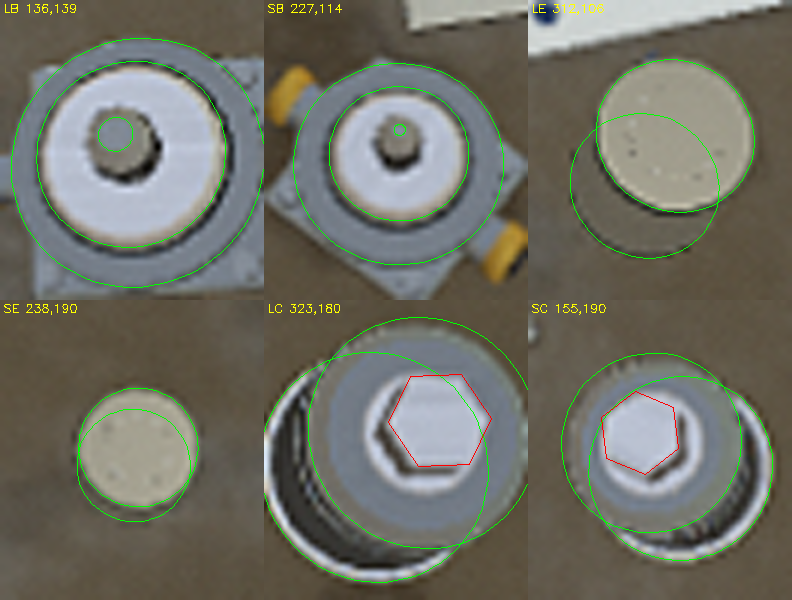

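View pics/m_side2.png

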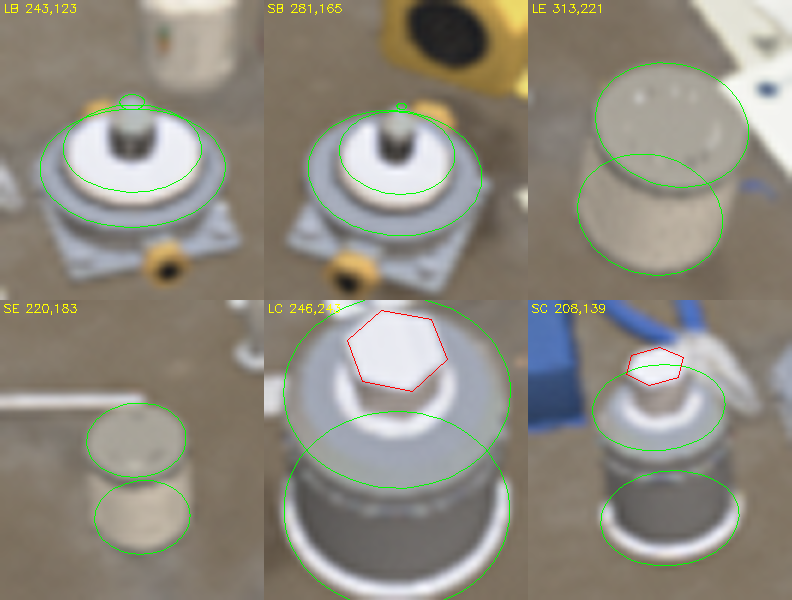

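```bash
python3 - <<'E'
from fit import *
f=lambda u:(np.array(u)+.5)/1.5625-.5
for nm,uv in dict(jar=(180,232),spray=(183,185),teal=(218,135),can3=(205,65),binR=(228,355),binL=(95,350),wallL=(95,480),pliers=(240,305),wrenchB=(468,325),wrenchT=(470,235)).items(): print(nm,unproj("top",f(uv),0))
gr={n:grads(cv2.imread(f"pics/raw_{n}0.png")) for n in P}
for k,xy in dict(LC=(.46,-.1035),SC=(.4275,.247)).items():
    for n in P:
        h=min(((-score(n,gr[n],hexa(k,(xy[0]+a,xy[1]+b),y)),xy[0]+a,xy[1]+b,y) for a in np.arange(-.006,.0061,.001) for b in np.arange(-.006,.0061,.001) for y in range(0,60,3)),key=lambda t:t[0])
        r,s=fit(n,gr[n],k,xy,hx=False)
        print(k,n,"hex",np.array(h),"rim",r,s)
E
```

```text
jar [0.5812 0.4056]
spray [0.653 0.408]
teal [0.7326 0.3624]
can3 [0.8502 0.3945]
binR [0.4058 0.3224]
binL [0.4056 0.5173]
wallL [0.2232 0.5038]
pliers [0.4768 0.3098]
wrenchB [ 0.4574 -0.0106]
wrenchT [ 0.5876 -0.0128]
LC top hex [-22.2036   0.461   -0.1025  33.    ] rim [ 0.4621 -0.1071] 16.100754163510846
LC side hex [-20.235    0.459   -0.1055  36.    ] rim [ 0.4587 -0.1061] 17.205866414111817
SC top hex [-18.931    0.4305   0.248    3.    ] rim [0.4274 0.2469] 20.36946826474313
SC side hex [-22.8491   0.4255   0.245   15.    ] rim [0.4316 0.2554] 15.568704126949537
```

```bash
cat > mv.py <<'E'
from h import *
def ori(th):
    t=np.radians(th);y=np.array([np.cos(t),np.sin(t),0]);z=np.array([0,0,-1.]);return np.c_[np.cross(y,z),y,z]
def rep(s): print(s,"t",round(ctrl.current_t(),2),"tcp",ctrl.current_tool_pos(),"F",ctrl.current_contact_force(),"w",round(ctrl.current_grip_width()*91,1),"gf",round(ctrl.current_grasp_force(),1))
def pick(xy,z,th,up):
    ctrl.goto([*xy,z+.1],ori(th)); ctrl.command_gripper(1.0)
    c=ctrl.move_l([*xy,z],vel=.12,contact_N=12);rep(f"down {c}")
    ctrl.command_gripper(0.0);rep("grip")
    ctrl.move_l([*xy,up],vel=.2);rep("up")
def lower(xy,z0,z1,N=8,vel=.04):
    ctrl.move_l([*xy,z0],vel=.2)
    c=ctrl.move_l([*xy,z1],vel=vel,contact_N=N);rep(f"lower {c}");return c
def release(up):
    p=ctrl.current_tool_pos();ctrl.command_gripper(1.0);ctrl.move_l([p[0],p[1],up],vel=.2);rep("rel")
B=dict(LB=(.5362,.2974),SB=(.597,.1036))
E
python3 - <<'E'
from mv import *
for xy in [(.622,-.0823),B["LB"],(.434,.0752),B["SB"]]:
    th=np.degrees(np.arctan2(xy[1],xy[0]));print(th,ctrl.ik([*xy,.1],ori(th)),ctrl.ik([*xy,.1],ori(th+180)))
xy=(.622,-.0823)
pick(xy,.02,-7.5+180,.16)
E
```

```text
-7.537315021559309 [-12.9882  35.4534  83.671   -0.      60.8756  -5.4509] [-12.9882  35.4534  83.671   -0.      60.8756 174.5491]
29.014669143267746 [23.4366 34.4906 85.8299 -0.     59.6795 -5.5781] [ 23.4366  34.4906  85.8299  -0.      59.6795 174.4219]
9.830146136540053 [  2.0535  23.662  109.9657  -0.      46.3724  -7.7766] [  2.0535  23.662  109.9657  -0.      46.3724 172.2234]
9.844744404022402 [ 4.1999 34.0077 86.9119 -0.     59.0804 -5.6449] [  4.1999  34.0077  86.9119  -0.      59.0804 174.3551]
down True t 3.88 tcp [ 0.621  -0.0821  0.0204] F [-4.4746  0.8695 14.1104] w 91.0 gf 6.8
grip t 4.53 tcp [ 0.6201 -0.0819  0.0194] F [-0.7487 -0.5603 -0.9553] w 55.8 gf 30.0
up t 5.38 tcp [ 0.6213 -0.0822  0.1589] F [ 0.4178  0.5006 -1.0052] w 55.0 gf 30.0
```

```bash
python3 - <<'E'
from mv import *
xy=B["LB"]
ctrl.goto([*xy,.16],ori(29));rep("at")
c=lower(xy,.10,.058)
for n in P: cv2.imwrite(f"pics/raw_{n}3.png",ctrl.read_camera(n))
a=[cv2.imread(f"pics/raw_{n}3.png") for n in P]
t=proj("top",[[*xy,.06]])[0].astype(int);s=proj("side",[[*xy,.06]])[0].astype(int)
cv2.imwrite("pics/v3.png",np.hstack([cv2.resize(i[c[1]-50:c[1]+50,c[0]-50:c[0]+50],(400,400)) for i,c in zip(a,(t,s))]))
E
```

```text
at t 8.13 tcp [0.5363 0.2972 0.1599] F [-0.0426  0.6439 -0.5459] w 55.4 gf 30.0
lower True t 9.47 tcp [0.5357 0.2972 0.061 ] F [0.1591 0.2287 3.8066] w 55.0 gf 30.0
```

View pics/v3.png

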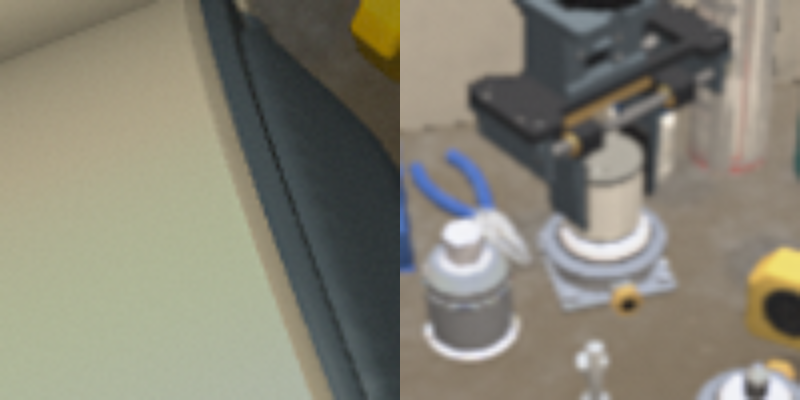

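The side view shows the element standing on the white spigot (crop 610,190), and the tip stopped at the expected 61 mm, so it is seated. I'll release it and do the small element.

```bash
python3 - <<'E'
from mv import *
release(.16)
pick((.4342,.0751),.018,9.8,.15)
xy=B["SB"]
ctrl.goto([*xy,.15],ori(9.8));rep("at")
c=lower(xy,.10,.056)
E
```

```text
rel t 10.93 tcp [0.5353 0.297  0.1591] F [-0.2775 -0.26   -0.8013] w 90.7 gf 0.0
down False t 13.1 tcp [0.4345 0.0751 0.0184] F [-0.4748  0.296   0.234 ] w 90.7 gf 0.0
grip t 13.94 tcp [0.4342 0.0751 0.018 ] F [-0.1075 -0.0002  1.3894] w 39.3 gf 30.0
up t 14.75 tcp [0.4337 0.0751 0.1493] F [ 0.4649  0.3562 -0.5262] w 39.3 gf 30.0
at t 15.45 tcp [0.596  0.1035 0.1483] F [-0.1357  1.2358 -0.133 ] w 39.3 gf 30.0
lower True t 16.77 tcp [0.5966 0.1036 0.0595] F [ 0.515  -0.8718  4.7398] w 38.9 gf 30.0
```

```bash
python3 - <<'E'
from mv import *
release(.16)
pick((.4278,.2465),.074,41,.20)
xy=B["SB"]
ctrl.goto([*xy,.20],ori(41-20));rep("at")
ctrl.sleep(.3)
for n in P: cv2.imwrite(f"pics/raw_{n}4.png",ctrl.read_camera(n))
a=[cv2.imread(f"pics/raw_{n}4.png") for n in P]
t=proj("top",[[*xy,.06]])[0].astype(int);s=proj("side",[[*xy,.09]])[0].astype(int)
print(t,s)
cv2.imwrite("pics/v4.png",np.hstack([cv2.resize(i[max(c[1]-50,0):c[1]+50,c[0]-50:c[0]+50],(400,400),interpolation=cv2.INTER_CUBIC) for i,c in zip(a,(t,s))]))
E
```

```text
rel t 18.33 tcp [0.5961 0.1035 0.1591] F [ 0.2804  0.6613 -0.3613] w 90.8 gf 0.0
down False t 20.43 tcp [0.4282 0.2466 0.0745] F [ 0.5854  0.5359 -0.0745] w 91.2 gf 0.0
grip t 21.46 tcp [0.4278 0.2465 0.074 ] F [-0.0504 -0.0103 -0.3953] w 24.4 gf 30.0
up t 22.24 tcp [0.4272 0.2462 0.199 ] F [-0.0693  0.5794 -3.4224] w 23.8 gf 30.0
at t 23.13 tcp [0.5965 0.1035 0.199 ] F [ 0.3581  0.5903 -3.5134] w 23.7 gf 30.0
[248 136] [304 176]
```

View pics/v4.png

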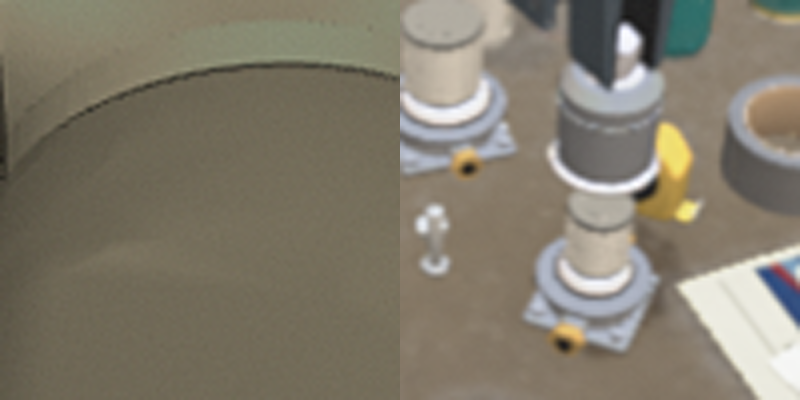

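```bash
cat > ov.py <<'E'
from h import *
def ov(src,xy,L,zc,out):
    i=cv2.imread(src);c=proj("side",[[*xy,zc]])[0].astype(int);x0,y0=c-[40,37];s=8
    t=cv2.resize(i[y0:y0+75,x0:x0+100],None,fx=s,fy=s,interpolation=cv2.INTER_CUBIC)
    for d,z in L: cv2.polylines(t,[((proj("side",circ(d,z,xy))-[x0,y0]+.5)*s-.5).round().astype(np.int32)],False,(0,255,0),1)
    cv2.imwrite(out,t)
E
python3 -c "
from ov import *
ov('pics/raw_side4.png',(.5968,.1035),[(67,125),(67,129),(61,195),(76,30),(41,92)],.11,'pics/o4.png')"
```

```text
(no output)
```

View pics/o4.png

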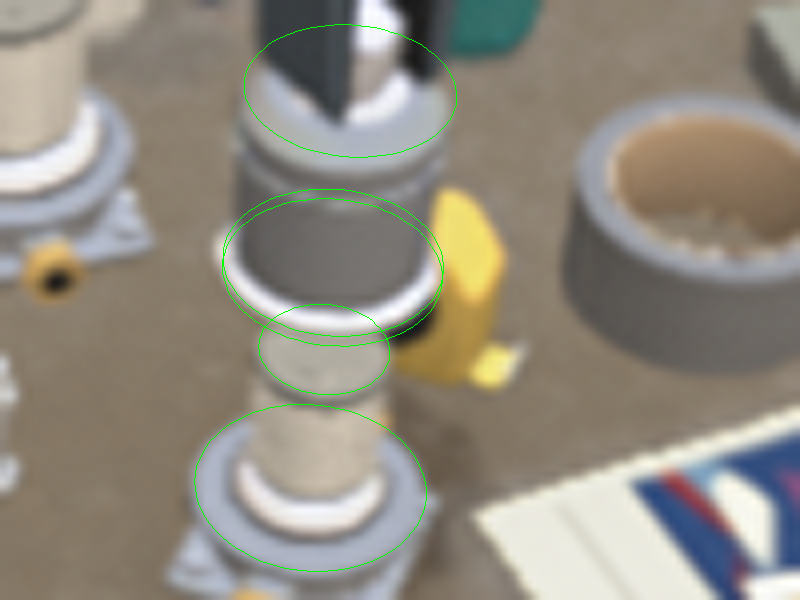

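```bash
python3 - <<'E'
from fit import *
gr=grads(cv2.imread("pics/raw_side4.png"))
def J(d,z,xy):
    X=circ(d,z,xy); q=proj("side",X); i=np.argsort(-q[:,1])[:40]; i=np.sort(i)
    a=np.radians(np.linspace(-200,20,60)); X=np.c_[xy[0]+d/2e3*np.cos(a),xy[1]+d/2e3*np.sin(a),np.full(60,z/1e3)]
    return score("side",gr,X)
for nm,d,z in (("rim",67,125),("rim",67,127),("rim",67,129),("flange",76,30),("elem",41,92)):
    b=sorted([(J(d,z,(.5968+u,.1035+v)),u*1e3,v*1e3) for u in np.arange(-.006,.0061,.0005) for v in np.arange(-.006,.0081,.0005)])[-4:]
    print(nm,z,np.array(b).round(1).tolist())
E
```

```text
rim 125 [[24.2, 0.0, 5.5], [24.2, 0.5, 5.0], [24.2, 0.5, 6.0], [24.2, 0.5, 5.5]]
rim 127 [[24.2, -0.5, 4.0], [24.2, -0.5, 3.5], [24.2, 0.0, 4.0], [24.3, 0.0, 3.5]]
rim 129 [[24.2, -0.5, 1.5], [24.2, -1.0, 2.0], [24.3, -0.5, 2.0], [24.3, -1.0, 1.5]]
flange 30 [[21.2, 0.5, 0.0], [21.2, 0.0, -0.5], [21.2, 1.0, -0.5], [21.3, 0.5, -0.5]]
elem 92 [[16.9, 0.0, 0.5], [16.9, 0.0, 0.0], [16.9, 0.5, 0.0], [16.9, 0.5, 0.5]]
```

```bash
python3 - <<'E'
from mv import *
xy=(.5979,.1007)
c=lower(xy,.19,.122,N=8,vel=.06)
if not c: c=lower(xy,.122,.101,N=8,vel=.02)
E
```

```text
lower False t 25.07 tcp [0.5982 0.1007 0.1224] F [ 0.7046 -0.2212 -3.1985] w 24.1 gf 30.0
lower True t 26.16 tcp [0.5978 0.1007 0.1039] F [-1.1137 -0.0055  8.1876] w 24.2 gf 30.0
```

```bash
python3 - <<'E'
from mv import *
from ov import ov
release(.18)
pick((.460,-.1045),.084,4.5,.21)
xy=(.5358,.2972)
ctrl.goto([*xy,.215],ori(24));ctrl.sleep(.3);rep("at")
cv2.imwrite("pics/raw_side5.png",ctrl.read_camera("side"))
ov('pics/raw_side5.png',xy,[(85,131),(85,135),(79,211),(92,30),(57,102)],.11,'pics/o5.png')
E
```

```text
rel t 27.79 tcp [0.5978 0.1007 0.1803] F [ 0.0381  0.0319 -0.8817] w 90.6 gf 0.0
down False t 29.97 tcp [ 0.4603 -0.1046  0.0845] F [-0.2999  0.0744 -0.0744] w 91.0 gf 0.0
grip t 30.93 tcp [ 0.4599 -0.1045  0.0839] F [-1.3329 -0.5819 -1.0099] w 29.5 gf 30.0
up t 31.71 tcp [ 0.4594 -0.1043  0.209 ] F [-0.1546  0.0203 -3.8415] w 29.8 gf 30.0
at t 33.52 tcp [0.536  0.2966 0.2151] F [-0.328  -0.66   -3.6145] w 29.8 gf 30.0
```

View pics/o5.png

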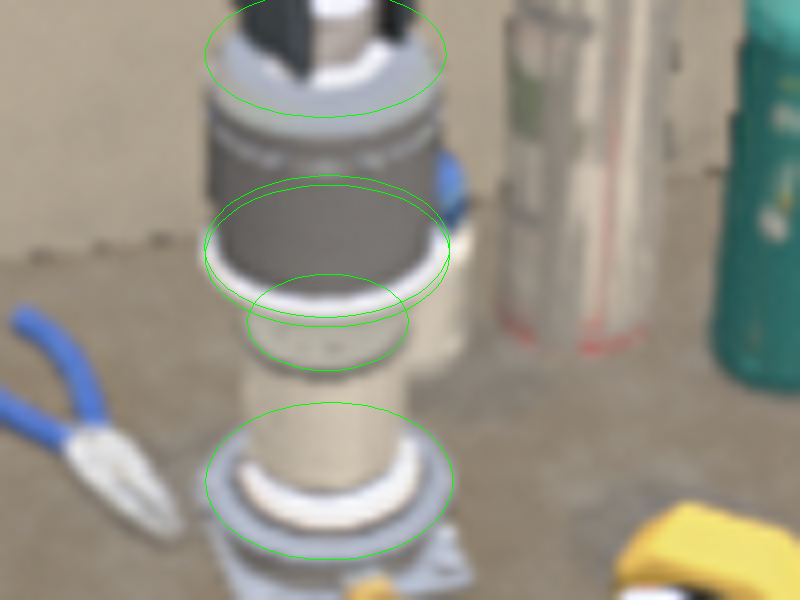

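```bash
python3 - <<'E'
from mv import *
xy=(.5364,.2960)
c=lower(xy,.2,.130,N=8,vel=.06)
if not c: c=lower(xy,.130,.111,N=8,vel=.02)
E
```

```text
lower False t 35.14 tcp [0.5366 0.2961 0.1304] F [ 0.177  -0.3662 -3.0293] w 29.8 gf 30.0
lower True t 36.16 tcp [0.536  0.2957 0.1136] F [-2.1271 -2.4262  8.0526] w 29.7 gf 30.0
```

```bash
python3 - <<'E'
from mv import *
release(.22)
ctrl.goto([.4,-.25,.3],ori(-32));rep("away")
G.update(LC=[(85,32),(79,110)],SC=[(67,32),(61,100)])
im=[]
for n in P:
    i=ctrl.read_camera(n)
    for xy in B.values():
        c=proj(n,[[*xy,.06]])[0].astype(int);im.append(cv2.resize(i[c[1]-32:c[1]+32,c[0]-42:c[0]+42],(400,300),interpolation=cv2.INTER_CUBIC))
cv2.imwrite("pics/v6.png",np.vstack([np.hstack(im[:2]),np.hstack(im[2:])]))
E
```

```text
rel t 37.87 tcp [0.5354 0.2955 0.219 ] F [ 0.5768  0.6974 -0.9996] w 90.7 gf 0.0
away t 39.91 tcp [ 0.4004 -0.2495  0.2999] F [-0.2093 -0.0779  0.0884] w 91.0 gf 0.0
```

View pics/v6.png

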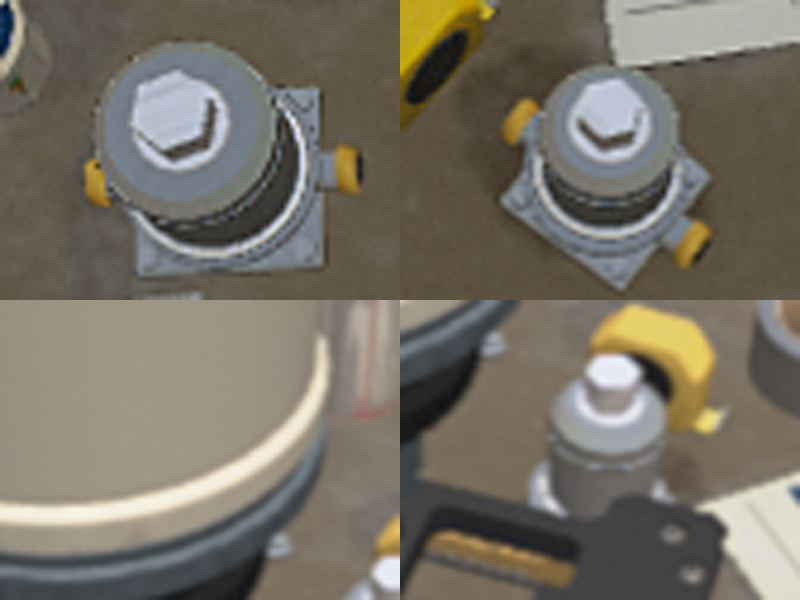

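The top view shows both covers down and concentric on their flanges: large rim around (215,170), small rim around (615,165). The arm blocks the side view, so I'll move it back to the start pose and check levelness from there.

```bash
python3 - <<'E'
from mv import *
ctrl.movej([-71.19,28.281,77.091,0,74.628,-5.472]);rep("home")
i=ctrl.read_camera("side");im=[]
for xy in B.values():
    c=proj("side",[[*xy,.06]])[0].astype(int);im.append(cv2.resize(i[c[1]-40:c[1]+40,c[0]-26:c[0]+27],(400,600),interpolation=cv2.INTER_CUBIC))
cv2.imwrite("pics/v7.png",np.hstack(im))
E
```

```text
home t 41.36 tcp [ 0.258  -0.569   0.2144] F [ 0.0268 -0.6286  0.4598] w 91.0 gf 0.0
```

View pics/v7.png

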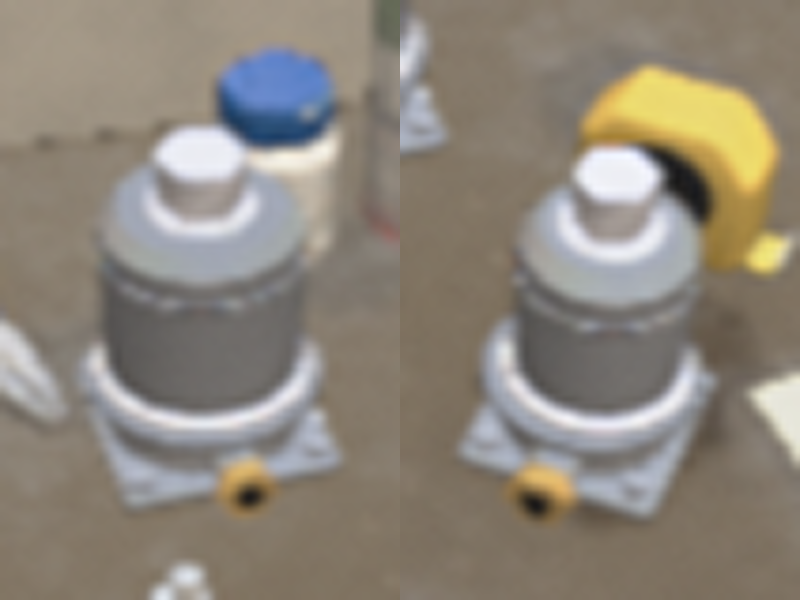

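Both covers sit level: their white rims lie evenly on the flanges, at about (205,410) for the large one and (600,400) for the small one.

```bash
python3 -c "
from bench import ctrl
print(ctrl.sign_off())"
```

```text
the job is handed in; nothing more can be done
None
```

Both filters are back together and handed in at about 41 s: each element went on before its cover, and both covers were let go and look level and fully home on their flanges in the final pictures.

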